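Shut the chip bin and poise the roller over its V-blocks

TASK

Swing the steel flap of the chip bin shut until its tongue is fully home in the catch on the bin's rim. Then lift the grooved roller out of its wooden cradle, carry it over the shut bin without bumping it, and hold it poised about 15 mm above its seat in the pair of V-blocks (centred between them, level, in line with the vees, grooved end towards the end stop, never touching the stand), so that I can wipe the vees before it goes down. Finish while still holding it there, steady in the gripper, and leave the rubber gland, the shim pack and the gauge block undisturbed.

Things in the scene. Friction and masses are not known exactly. Their poses are not given: they have to be found in the camera images.
- flap (a joint): angle of the bin's flap, rad: 0 = shut, tongue resting in the catch; grows as it opens upward, 1.57 = upright (starts at 0.9 to 1.6, limit 1.9). The hinge is stiff (0.6 N m friction): the flap stays wherever it is left, even nearly shut, so it must be pushed all the way home; about 5 N near the free edge moves it
- flap_hinge (a point): middle of the flap's hinge axis, at the top of the bin's far wall (100 mm above the plate), 89 mm along the bin's +x from the bin's centre; the hinge axis is parallel to the bin's y
- flap_push (a point): a good point to push: mid-width on the flap's outer face (upper face when shut), 140 mm from the hinge axis, 34 mm short of the free edge. Its z points out of that face, its x towards the hinge. The flap is a steel sheet 170 mm long from the hinge, 180 mm wide, 3 mm thick, with a tongue 40 mm wide that sticks out 21 mm beyond the free edge
- bin: grey sheet-steel chip bin fixed on the plate, 170 mm along its x, 180 along y, 100 high, open on top under the flap; 105 mm high when shut. Origin at the centre of its underside. Its +x side (away from the robot) carries the hinge, its -x side the catch: two small steel cheeks 50 mm apart that stick out 22 mm and rise to 110 mm
- roller: grooved steel roller, loose, 0.5 to 0.8 kg: body 50 mm diameter, 120 mm long; at each end a journal 20 mm diameter, 35 mm long. Origin on the axis at mid-length (balances within 2 mm of there); x is its axis, +x towards the grooved end (two grooves 8 mm wide, 4 deep, 18 to 40 mm from the middle; the middle 36 mm is plain). Lies in the cradle, axis level, 53 mm above the plate
- roller_groove_end (a point): centre of the end face of the journal at the grooved end: 95 mm along the roller's +x from its middle
- cradle: wooden cradle fixed on the plate: base 130 mm (x) x 85 mm (y) x 10 mm; two V-notched cheeks 12 mm thick, 85 wide, 44 high, centred 50 mm either side of the middle, carry the roller's body along x; between the cheeks (88 mm) it is open down to the base. Origin at the centre of its underside
- stand: steel V-block stand fixed on the plate: sole 250 x 70 x 10 mm, two V-blocks 24 mm (x) by 60 mm wide, tops 60 mm above the plate, centred at x = -80 and +80 mm, 90 degree vees 36 mm wide, 18 deep along x for the roller's journals. At its +x end an end-stop post 72 mm high; its screw tip reaches in to x = 107 mm, 56 mm up. Origin on the plate midway between the V-blocks
- stand_seat (a point): the point where the roller's middle (its axis) would be if it lay seated in the vees: midway between the V-blocks, 56 mm above the plate; x runs along the vees towards the end stop, z up
- gland: bystander: black rubber O-ring gland, a ring 60 mm outside, 38 mm inside, 14 mm high, flat on the plate; origin at the centre of its underside
- shims: bystander: brass bearing shim pack, five leaves 60 x 40 mm, 10 mm high with a 3 mm binder screw head on top; origin at the centre of its underside
- gauge_block: bystander: yellow plastic gauge block standing on end, 35 x 22 mm, 75 mm high; origin at the centre of its underside
Things that resemble listed ones, but are neither listed nor needed, are in the scene too. Leave any yellow look-alike of the roller alone.

How it is judged (in metres and radians):
On the way, in this order (a step that is already met when the one before it is completed fails the run):
1. the flap is shut, its tongue resting in the catch (value of joint flap below 0.04 rad), for 0.3 s.
2. the roller passes over the shut bin, clear above the flap (value of joint flap below 0.05 rad and x of roller in the frame of bin between -0.16 and 0.16 m and y of roller in the frame of bin between -0.09 and 0.09 m and z of roller in the frame of bin above 0.132 m), for 0.05 s.
At the end, for the whole second after the job is handed in: Flap shut (within 0.05 rad); fingers hold the roller still, its middle within 8 mm of the seat along and across the vees and 6 to 26 mm above it, within 0.08 rad of the vees, 0.07 rad of level, grooved end to the stop, stand untouched; gland, shims, gauge block within 15 mm of their places (value of joint flap below 0.05 rad and x of roller in the frame of stand_seat between -0.008 and 0.008 m and y of roller in the frame of stand_seat between -0.008 and 0.008 m and z of roller in the frame of stand_seat between 0.006 and 0.026 m and angle between the x axis of roller and the x axis of stand, either way round below 0.08 rad and angle between roller's own x axis and vertical between 1.5 and 1.642 rad and x of roller_groove_end in the frame of stand_seat above 0.05 m and linear speed of roller below 0.02 m/s and angular speed of roller below 0.2 rad/s and contact force between roller and the fingers above 2 N and contact force between roller and stand below 0.1 N and distance of each of gland, shims, gauge_block from where it was at the start of the episode below 0.015 m); the arm keeps its last pose, push and grip.
It fails at once if the roller bumps the bin or its flap (contact force between roller and bin above 1 N).
It fails at once if the roller touches the V-block stand (contact force between roller and stand above 0.5 N).
It fails at once if a bystander (gland, shim pack or gauge block) is disturbed (distance of any of gland, shims, gauge_block from where it was at the start of the episode above 0.02 m).
It also fails if it takes over 64 s, if anything falls off the work surface, if the arm or the gripper's body presses on something with over 40 N, if the wrist force passes 120 N, or if a joint passes its speed limit or range.

ROBOT

A 6-joint arm with a two-finger parallel gripper is mounted at the origin on the work surface. World frame = base frame: x ahead of the robot, y to its left, z up, the work surface at z = 0. Lengths are in m, angles in degrees, forces in N, time in s.
With the tool pointing down it reaches from about 0.275 to 0.85 m from the base axis. Payload 5.2 kg.
Tool frame: the origin (TCP) lies at the very end of the fingers, on their centre line; the grasp point (between the pads) lies 19 mm behind it (bot.grip_point_offset is the z of the grasp point in the tool frame, in m); z points along the fingers, y is the direction in which the jaws open and shut (so a half turn about z gives the same grasp; the last joint's range is limited). The gripper opens to 85 mm and grips with 20 to 120 N. Pads are 22 mm wide; open, the fingers measure 114 mm over their backs; the gripper's body (76 mm by 85 mm) begins 54 mm behind the grasp point. The pads swing forward as they close: fully open they stand 13 mm farther back than shut.
Start: joints at [-80.604, 14.817, 87.949, -0, 77.235, -11.62], TCP at [0.197, -0.513, 0.231] pointing down, gripper open.
Joint ranges: [-179.93, 179.93], [-52.35, 119.4], [10.71, 147.94], [-69.91, 249.91], [12.55, 155.21], [-178.61, 178.61]. Speed limits (degrees/s): [147.25, 147.25, 180, 180, 180, 180].

INTERFACE

Orientations are given as a 3x3 rotation matrix whose columns are the frame's x, y, z axes.
In Python, from workcell import monitor, imaging, ticket, bot gives the robot as it stands.
- The arm moves only by the shell command python3 -m inch 'ROWS'. ROWS is JSON, a list of rows, each a list of 3 entries, a list of its own where there are three numbers: the finger opening in m, from 0 to 0.0854, then the shift along the world's x, y, z in m, then the turn, a rotation vector about the world's x, y, z in degrees. A call has 1 to 20 rows; each row shifts and turns the commanded pose from where the row before left it; what a row does not reach is not made up. A row lasts 1/12 s, in which the tool goes at most 41.7 mm and 7.16 degrees, less where a joint would pass 70% of its speed; a pose out of reach is approached as far as the arm can. A call is refused whole if a number of a shift passes 0.0417 or a number of a turn 7.16, either way. A call with a gripper value outside its range is refused whole. The fingers move at their own pace and stop on an object; the grip force is fixed at half the most. Time passes only in rows, so rows that do not move let the fingers close. It gives the time, the measured TCP pose, the force and the opening at its end, in the units of the state.
- monitor.state(): the state, without advancing time (a new reading comes with each control period).
- imaging.camera(name): name is "side" or "top" or "wrist"; returns (picture, depth): 480x640x3 uint8, red, green, blue; 480x640 float32, m along the optical axis (not along the pixel's ray), 0 where there is no reading.
- imaging.get_calibration(name): a dict with "fx", "fy", "cx", "cy" (pixels), "pose" (4x4, takes a point from camera to world coordinates); the wrist camera has in their place "mount" (4x4, takes a point from camera to tool coordinates, whose origin is the TCP and whose axes are the flange's). Camera axes: x right, y down, z forward; pixel columns grow to the right and rows downward; lengths in m; the calibration is good to about 2 mm. The wrist camera is an equidistant fisheye: a pixel r from the principal point sees the ray r / f radians off the axis. A picture is of the moment at which its call begins: read the wrist's pose just before it. get_calibration takes no time and is no camera call.
- ticket.job_done(): hands the job in, once; it reports no verdict.
The state is a dict: "t": time; "joints": joint angles; "joint_velocities": joint speeds; "tau": joint torques, N m; "ee_pos": TCP position; "tcp_rot": TCP orientation; "force": force on the tool from outside, world axes, zero at the start; "wrist_torque": the same for the moment, N m; "opening": opening from 0.0 (shut) to 1.0 (fully open).
Only numpy, scipy, OpenCV 4.12 (cv2) and the standard library are available. Lean on these libraries where they do the work, as an engineer would, in place of code of your own. Each camera call takes 0.05 s, during which the arm holds its last target.

## Working session

There is one attempt and no reset: what is moved stays moved. The work goes in short steps, Python scripts to look and compute and a shell command to move; the robot and the scene stay as the last step left them, time stands still between calls to the robot, and variables do not carry over. Pictures are saved under pics/ and viewed, and the job is handed in when it is done.

```bash
ls; mkdir -p pics; cat > h.py <<'E'
import numpy as np, cv2, sys
sys.path.insert(0,'.')
from workcell import monitor, imaging, ticket, bot
E
python3 - <<'E'
from h import *
s=monitor.state(); print(s['t'],s['ee_pos'],s['force'],s['opening'])
for n in ('side','top','wrist'):
    p,d=imaging.camera(n); cv2.imwrite(f'pics/{n}0.png',p[:,:,::-1]); np.save(f'{n}0.npy',d); np.save(f'{n}0c.npy',p)
    c=imaging.get_calibration(n); print(n,{k:(np.round(v,4).tolist() if k in('pose','mount') else v) for k,v in c.items()})
E
```

```text
pics
0.0 [ 0.1971761  -0.51288219  0.23049608] [-0.15534806  1.07186552 -0.33582343] 1.0014422286488618
side {'fx': 448.4294290752796, 'fy': 448.4294290752796, 'cx': 315.43765873895893, 'cy': 239.983112192836, 'pose': [[-0.7226, -0.4601, 0.5159, -0.0141], [-0.6912, 0.4857, -0.535, 0.6079], [-0.0044, -0.7432, -0.6691, 0.7802], [0.0, 0.0, 0.0, 1.0]]}
top {'fx': 592.8213065607579, 'fy': 592.8213065607579, 'cx': 313.1151615439134, 'cy': 239.56477383697356, 'pose': [[-0.0205, -0.9861, 0.1649, 0.308], [-0.9997, 0.0182, -0.0157, 0.0556], [0.0125, -0.1652, -0.9862, 1.2367], [0.0, 0.0, 0.0, 1.0]]}
wrist {'fx': 371.64829954431775, 'fy': 371.64829954431775, 'cx': 318.39624154544396, 'cy': 243.70082659725463, 'mount': [[-0.0005, -0.9564, -0.2921, 0.0744], [1.0, -0.0006, -0.0, 0.0003], [-0.0001, -0.2921, 0.9564, -0.143], [0.0, 0.0, 0.0, 1.0]]}
```

View pics/top0.png

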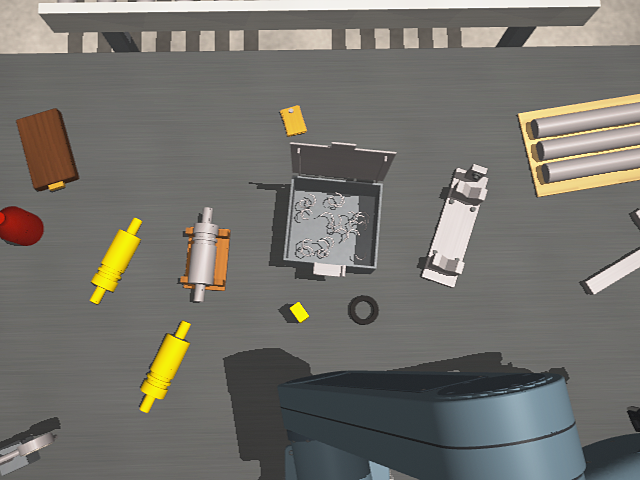

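View pics/side0.png

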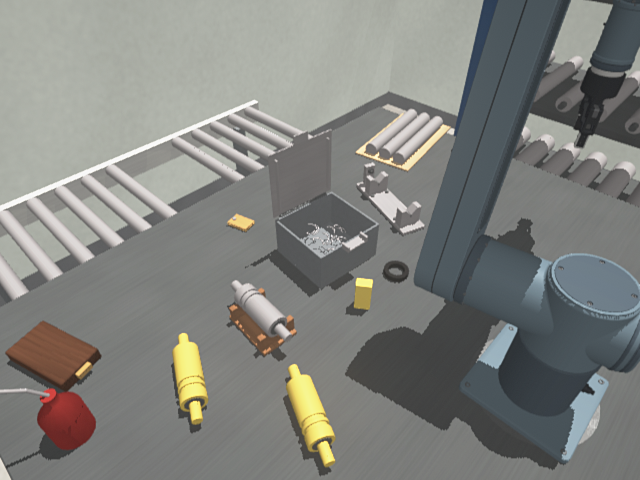

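View pics/wrist0.png

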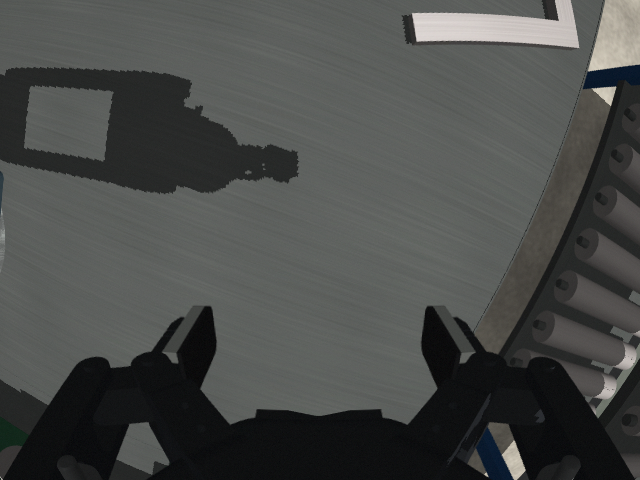

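The candidates for the roller in the top view are:
- steel roller in the wooden cradle (205,255)
- yellow look-alikes (115,262) and (165,367)
- grey rollers in the tray (590,145)

I choose the one in the cradle. Next I'll take a close crop and measurements.

```bash
cat >> h.py <<'E'
def cloud(n,d):
    c=imaging.get_calibration(n); v,u=np.mgrid[0:480,0:640]
    P=np.stack([(u-c['cx'])/c['fx']*d,(v-c['cy'])/c['fy']*d,d],-1)
    T=np.array(c['pose']); return P@T[:3,:3].T+T[:3,3]
def pix(n,X):
    c=imaging.get_calibration(n); T=np.array(c['pose']); p=(np.asarray(X)-T[:3,3])@T[:3,:3]
    return p[...,0]/p[...,2]*c['fx']+c['cx'],p[...,1]/p[...,2]*c['fy']+c['cy']
E
python3 - <<'E'
from h import *
p=np.load('top0c.npy');W=cloud('top',np.load('top0.npy'))
a=cv2.resize(p[190:320,170:250],None,fx=5,fy=4.5*1.0,interpolation=cv2.INTER_CUBIC)[:, :, ::-1]
b=cv2.resize(p[150:300,410:500],None,fx=4,fy=4,interpolation=cv2.INTER_CUBIC)[:, :, ::-1]
h=600;a=cv2.resize(p[195:315,170:240],(350,600))[:,:,::-1];b=cv2.resize(p[155:295,415:495],(343,600))[:,:,::-1]
cv2.imwrite('pics/crop0.png',np.hstack([a,b]))
hsv=cv2.cvtColor(p,cv2.COLOR_RGB2HSV)
v,u=np.mgrid[0:480,0:640]
def box(x0,x1,y0,y1): return (u>=x0)&(u<x1)&(v>=y0)&(v<y1)
print('table z',np.median(W[box(380,420,330,345)][:,2]))
# roller: high-ish grey
m=box(180,235,200,310)&(hsv[...,1]<60)&(W[...,2]>0.045); P=W[m]; print('roller',m.sum(),P.min(0),P.max(0))
c=P.mean(0);U,S,V=np.linalg.svd(P[:,:2]-c[:2],full_matrices=False);ax=V[0]*np.sign(V[0][0]);t=(P[:,:2]-c[:2])@ax;n=np.array([-ax[1],ax[0]]);q=(P[:,:2]-c[:2])@n
print('axis',ax,np.degrees(np.arctan2(ax[1],ax[0])),t.min(),t.max())
for t0 in np.arange(-.1,.1,.008):
    k=(t>=t0)&(t<t0+.008)
    if k.sum()>2: j=q[k]; z=P[k][:,2]; print(round(t0+.004,3),k.sum(),j.min().round(4),j.max().round(4),z.max().round(4), (c[:2]+ax*(t0+.004)+n*(j.min()+j.max())/2).round(4))
for nm,bb in dict(gland=(340,385,290,330),gauge=(280,315,300,325),shims=(275,310,100,140)).items():
    m=box(*bb)&(W[...,2]>0.006); print(nm,m.sum(),W[m].min(0).round(3),W[m].max(0).round(3))
# bin
m=box(275,400,135,285)&(W[...,2]>0.09);np.set_printoptions(suppress=True,precision=4)
P=W[m];print('bin top',P.min(0),P.max(0))
m=box(410,500,150,300)&(W[...,2]>0.05);P=W[m];print('stand',P.min(0),P.max(0),m.sum())
E
```

```text
table z 0.0004970425970627357
roller 1823 [0.30798023 0.05564732 0.0466603 ] [0.57704179 0.28699185 1.23673429]
axis [0.98211017 0.18830725] 10.854013706664805 -0.201335044487096 0.1009467024283224
-0.088 10 0.0207 0.0333 0.0629 [0.3837 0.2626]
-0.08 43 0.0179 0.0381 0.0653 [0.3914 0.265 ]
-0.072 42 0.0164 0.0354 0.068 [0.3996 0.2645]
-0.064 42 0.0141 0.0333 0.0669 [0.4079 0.2638]
-0.056 71 -0.004 0.0322 0.078 [0.4176 0.2559]
-0.048 102 -0.0061 0.0429 0.0823 [0.4246 0.2616]
-0.04 105 -0.0083 0.0429 0.0812 [0.4327 0.262 ]
-0.032 102 -0.0098 0.0386 0.0828 [0.4411 0.2607]
-0.024 100 -0.0132 0.0382 0.0829 [0.4493 0.2604]
-0.016 102 -0.0147 0.0333 0.0809 [0.4578 0.2587]
-0.008 104 -0.0164 0.033 0.0816 [0.4658 0.2593]
0.0 98 -0.0194 0.0324 0.0806 [0.474 0.259]
0.008 102 -0.0212 0.028 0.0823 [0.4824 0.2574]
0.016 95 -0.0225 0.0273 0.0828 [0.4905 0.258 ]
0.024 94 -0.0264 0.0223 0.0831 [0.4992 0.2551]
0.032 88 -0.0265 0.0222 0.0813 [0.507  0.2566]
0.04 100 -0.0311 0.0186 0.0791 [0.5157 0.254 ]
0.048 101 -0.0346 0.0161 0.081 [0.5241 0.2525]
0.056 97 -0.0352 0.0174 0.0828 [0.5319 0.2544]
0.064 49 -0.0231 0.0113 0.0801 [0.5392 0.2589]
0.072 40 -0.0247 0.0111 0.0702 [0.5472 0.2595]
0.08 41 -0.0276 -0.0061 0.0675 [0.557  0.2511]
0.088 38 -0.0296 -0.0104 0.0663 [0.5654 0.2496]
0.096 27 -0.0302 -0.0112 0.0658 [0.5734 0.2504]
gland 425 [ 0.308 -0.109  0.006] [0.402 0.056 1.237]
gauge 229 [0.308 0.04  0.006] [0.388 0.101 1.237]
shims 507 [0.308 0.042 0.006] [0.823 0.1   1.237]
bin top [ 0.308  -0.1031  0.0901] [0.6376 0.0947 1.2367]
stand [ 0.308  -0.3218  0.0501] [0.6535 0.0556 1.2367] 816
```

View pics/crop0.png

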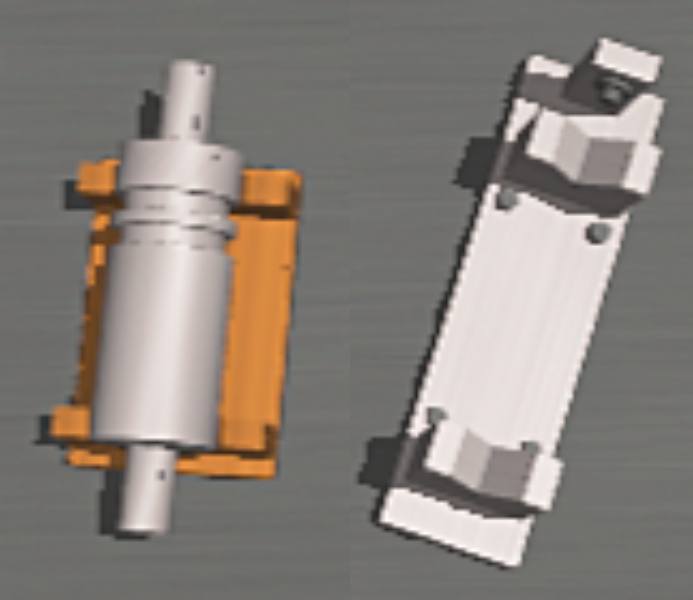

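```bash
python3 - <<'E'
from h import *
np.set_printoptions(suppress=True,precision=4)
p=np.load('top0c.npy');d=np.load('top0.npy');W=cloud('top',d)
hsv=cv2.cvtColor(p,cv2.COLOR_RGB2HSV)
v,u=np.mgrid[0:480,0:640]
def box(x0,x1,y0,y1): return (u>=x0)&(u<x1)&(v>=y0)&(v<y1)&(d>0)
def rect(P,nm):
    r=cv2.minAreaRect(P[:,:2].astype(np.float32)*1000); print(nm,len(P),'ctr',np.round(r[0],1),'size',np.round(r[1],1),'ang',round(r[2],2),'z',np.percentile(P[:,2],[5,50,95]).round(4))
R=box(180,235,200,310)&(hsv[...,1]<60)
rect(W[R&(W[...,2]>0.065)],'roller body+'); rect(W[R&(W[...,2]>0.045)],'roller all')
P=W[R&(W[...,2]>0.07)]; 
# cylinder fit: top-surface points
from scipy.optimize import least_squares
def f(x):
    a=np.array([np.cos(x[2]),np.sin(x[2])]); t=P[:,:2]-x[:2]; s=t@np.array([-a[1],a[0]]); return np.hypot(s,P[:,2]-x[3])-.025
P0=P.copy(); r=least_squares(f,[.475,.258,-.08,.053],loss='soft_l1',f_scale=.001); print('cyl',r.x,np.degrees(r.x[2]),np.std(r.fun))
a=np.array([np.cos(r.x[2]),np.sin(r.x[2])]);Q=W[R&(W[...,2]>0.045)];t=(Q[:,:2]-r.x[:2])@a;print('ext all',np.percentile(t,[0,.5,99.5,100]))
t=(P[:,:2]-r.x[:2])@a;print('ext body',np.percentile(t,[0,1,99,100])); print('seed',r.x[:2],a)
S=box(410,500,150,300)&(hsv[...,1]<40)
rect(W[S&(W[...,2]>0.006)&(W[...,2]<.014)],'sole')
T=S&(W[...,2]>0.055)&(W[...,2]<.064); n,l=cv2.connectedComponents(T.astype(np.uint8))
for i in range(1,n):
    if (l==i).sum()>15: rect(W[l==i],'blk%d'%i)
rect(W[S&(W[...,2]>.066)],'post')
for nm,bb in dict(gland=(340,385,290,330),gauge=(280,315,300,325),shims=(275,310,100,140)).items(): rect(W[box(*bb)&(W[...,2]>0.006)],nm)
B=box(275,400,170,285); rect(W[B&(W[...,2]>.094)&(W[...,2]<.104)&(W[...,0]<.7)],'rim')
rect(W[B&(W[...,2]>.106)&(W[...,0]<.5)],'catch')
d2=np.load('side0.npy');V=cloud('side',d2)
F=V[135:210,272:332][d2[135:210,272:332]>0]; F=F[(F[:,2]>.12)&(F[:,0]<.75)]
def g(x): return (F-F.mean(0))@np.array([np.cos(x[0])*np.cos(x[1]),np.sin(x[0])*np.cos(x[1]),np.sin(x[1])])-x[2]
r=least_squares(g,[0,0,0],loss='soft_l1',f_scale=.001); print('flap n',np.degrees(r.x[:2]),len(F),F.min(0),F.max(0),F.mean(0))
F=W[box(285,400,140,180)&(W[...,2]>.11)]; print(F.min(0),F.max(0))
E
```

```text
roller body+ 1308 ctr [481.2 257.2] size [ 45.3 183.5] ang 85.01 z [0.0661 0.0747 0.0801]
roller all 1794 ctr [481.2 258.8] size [ 51.9 191.1] ang 85.0 z [0.0584 0.0722 0.0797]
cyl [-0.4911  0.3364 -0.081   0.0531] -4.638389523331959 0.0022590589220580484
ext all [0.8799 0.8815 1.0678 1.0711]
ext body [0.914  0.9154 1.0333 1.0349]
seed [-0.4911  0.3364] [ 0.9967 -0.0809]
sole 2586 ctr [ 543.6 -264.9] size [189.8 323.1] ang 87.27 z [0.0067 0.0102 0.0134]
blk2 48 ctr [ 632.9 -300.7] size [29.  13.3] ang 64.2 z [0.0556 0.0604 0.0635]
blk3 96 ctr [ 609.5 -270.1] size [18.7 26.2] ang 75.52 z [0.0564 0.0599 0.063 ]
blk5 103 ctr [ 594.1 -308. ] size [21.9 25.5] ang 72.13 z [0.0564 0.0597 0.0633]
blk7 101 ctr [ 459.6 -213.9] size [18.7 24.6] ang 70.0 z [0.056  0.0595 0.0637]
blk8 112 ctr [ 445.7 -250.9] size [23.  24.6] ang 67.26 z [0.0561 0.0593 0.0627]
post 118 ctr [ 550.6 -275.9] size [ 29.7 208.4] ang 72.55 z [0.067  0.072  0.0759]
gland 419 ctr [367.5 -63.3] size [89.8 67.8] ang 88.83 z [0.0083 0.0141 0.0179]
gauge 226 ctr [364.   70.3] size [49.7 60. ] ang 1.23 z [0.0186 0.0748 0.0783]
shims 496 ctr [782.1  68.5] size [73.7 54.4] ang 16.13 z [0.0067 0.0101 0.0144]
rim 1195 ctr [525.9  -2.5] size [180.3 198.1] ang 83.43 z [0.096  0.1001 0.1033]
catch 67 ctr [439.4 -21.8] size [ 28.8 118.3] ang 1.02 z [0.1065 0.1094 0.1133]
flap n [-6.5536 -0.5323] 3466 [ 0.6045 -0.1028  0.12  ] [0.6384 0.0784 0.2961] [ 0.6258 -0.0082  0.2029]
[ 0.6044 -0.1031  0.11  ] [0.6376 0.0759 0.2996]
```

```bash
python3 - <<'E'
from h import *
np.set_printoptions(suppress=True,precision=4)
p=np.load('top0c.npy');d=np.load('top0.npy');W=cloud('top',d)
s=monitor.state();print(s['t'],s['tcp_rot'],bot.grip_point_offset)
v,u=np.mgrid[0:480,0:640]
a=np.radians(-6.55);R=np.array([[np.cos(a),np.sin(a)],[-np.sin(a),np.cos(a)]])
m=(u>275)&(u<400)&(v>135)&(v<285)&(d>0)&(W[...,2]>.096)&(W[...,2]<.104)
Q=(W[m][:,:2]-[.537,.002])@R.T; print(np.histogram(Q[:,0],np.arange(-.12,.12,.005))); print(np.histogram(Q[:,1],np.arange(-.12,.12,.005)))
m=(u>275)&(u<400)&(v>135)&(v<285)&(d>0)&(W[...,2]>.28)
F=W[m];F2=(F[:,:2]-[.537,.002])@R.T;print('flap top',F2.min(0),F2.max(0),F[:,2].max(), np.median(F2[:,0]))
# seat in sole frame check
a=np.radians(-20.8);R=np.array([[np.cos(a),np.sin(a)],[-np.sin(a),np.cos(a)]])
m=(u>410)&(u<500)&(v>150)&(v<300)&(d>0)&(W[...,2]>.005)
Q=(W[m][:,:2]-[.5272,-.2607])@R.T;k=(abs(Q[:,0])<.14)&(abs(Q[:,1])<.05);print('stand ext',np.percentile(Q[k],[.3,99.7],axis=0))
k2=k&(W[m][:,2]>.066);print('post',np.percentile(Q[k2],[2,98],axis=0))
E
```

```text
0.15 [[ 0.9335  0.3586 -0.0002]
 [ 0.3586 -0.9335  0.0014]
 [ 0.0003 -0.0014 -1.    ]] -0.0187
(array([  0,   0,  55,  65,  57,  68, 140,  97,  13,  10,  10,  11,  11,
        10,   8,  11,  14,  12,  10,  10,  12,  11,  12,  11,   9,  11,
        11,  12,  11,  10,   9,  12,  11,   6,  10,  14,  10,  10,  10,
        96, 176,  50,   0,   0,   0,   0,   0]), array([-0.12 , -0.115, -0.11 , -0.105, -0.1  , -0.095, -0.09 , -0.085,
       -0.08 , -0.075, -0.07 , -0.065, -0.06 , -0.055, -0.05 , -0.045,
       -0.04 , -0.035, -0.03 , -0.025, -0.02 , -0.015, -0.01 , -0.005,
        0.   ,  0.005,  0.01 ,  0.015,  0.02 ,  0.025,  0.03 ,  0.035,
        0.04 ,  0.045,  0.05 ,  0.055,  0.06 ,  0.065,  0.07 ,  0.075,
        0.08 ,  0.085,  0.09 ,  0.095,  0.1  ,  0.105,  0.11 ,  0.115]))
(array([  0,   0,   0,   0,  31, 163,  13,  13,  12,  12,  15,  18,  12,
        19,  13,  13,  12,  22,  42,  44,  44,  39,  44,  44,  40,  42,
        41,  44,  12,  13,  16,  11,  15,  15,  14,  16,  18,  12,  11,
        14, 177,   0,   0,   0,   0,   0,   0]), array([-0.12 , -0.115, -0.11 , -0.105, -0.1  , -0.095, -0.09 , -0.085,
       -0.08 , -0.075, -0.07 , -0.065, -0.06 , -0.055, -0.05 , -0.045,
       -0.04 , -0.035, -0.03 , -0.025, -0.02 , -0.015, -0.01 , -0.005,
        0.   ,  0.005,  0.01 ,  0.015,  0.02 ,  0.025,  0.03 ,  0.035,
        0.04 ,  0.045,  0.05 ,  0.055,  0.06 ,  0.065,  0.07 ,  0.075,
        0.08 ,  0.085,  0.09 ,  0.095,  0.1  ,  0.105,  0.11 ,  0.115]))
flap top [ 0.0872 -0.0247] [0.0919 0.0144] 0.2996202842769038 0.08902772254310268
stand ext [[-0.1245 -0.0428]
 [ 0.1336  0.0443]]
post [[ 0.1131 -0.0146]
 [ 0.1305  0.0138]]
```

```bash
python3 -m inch '[[0,[0.03,0.01,0.001],[0,0,-2.3]],[0,[0.04,0.011,0.001],[0,0,-2.3]],[0,[0.04,0.011,0.001],[0,0,-2.3]],[0,[0.04,0.011,0.001],[0,0,-2.3]],[0,[0.04,0.011,0.001],[0,0,-2.3]],[0,[0.04,0.011,0.001],[0,0,-2.3]],[0,[0.04,0.011,0.001],[0,0,-2.3]],[0,[0.04,0.011,0.001],[0,0,-2.3]],[0,[0.04,0.011,0.001],[0,0,-2.3]],[0,[0.04,0.011,0],[0,0,-2.3]],[0,[0.04,0.015,0],[0,0,-2.3]],[0,[0.04,0.02,0],[0,0,-2.3]],[0,[0.01,0.02,0],[0,0,0]]]'
```

```text
t: 1.23
ee_pos: [0.6778, -0.3491, 0.2371]
tcp_rot: [[0.993, -0.115, -0.0], [-0.115, -0.993, 0.002], [-0.0, -0.002, -1.0]]
force: [-0.1, 1.5, -0.6]
opening: -0.002
```

```bash
python3 -m inch '[[0,[0,0.036,0],[0,0,0]],[0,[0,0.036,0],[0,0,0]],[0,[0,0.036,0],[0,0,0]],[0,[0,0.036,0],[0,0,0]],[0,[0,0.036,0],[0,0,0]],[0,[0,0.036,0],[0,0,0]],[0,[0,0.036,0],[0,0,0]],[0,[0,0.036,0],[0,0,0]],[0,[0,0.036,0],[0,0,0]],[0,[0,0.005,0],[0,0,0]],[0,[0,0,0],[0,0,0]]]'
python3 - <<'E'
from h import *
p,d=imaging.camera('side');cv2.imwrite('pics/side1.png',p[:,:,::-1])
E
```

```text
t: 2.15
ee_pos: [0.6733, -0.0191, 0.2401]
tcp_rot: [[0.994, -0.11, -0.001], [-0.11, -0.994, 0.001], [-0.001, -0.0, -1.0]]
force: [0.3, -0.7, 0.4]
opening: -0.002
```

View pics/side1.png

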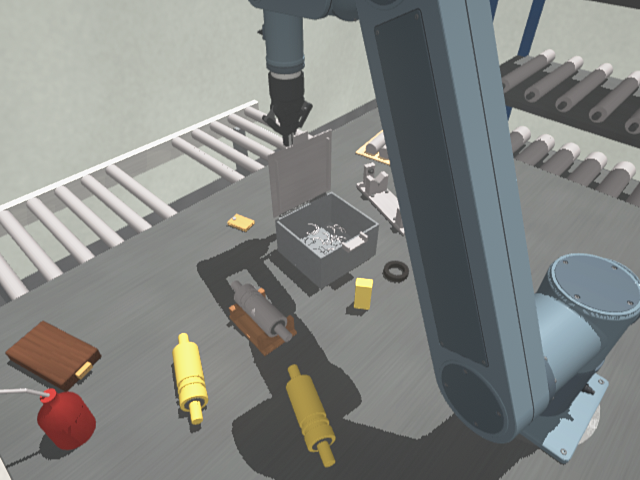

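```bash
python3 -m inch '[[0,[-0.0175,0.002,0],[0,0,0]],[0,[-0.0175,0.002,0],[0,0,0]],[0,[-0.0121,0.0014,-0.0008],[0,0,0]],[0,[-0.0121,0.0014,-0.0008],[0,0,0]],[0,[-0.0118,0.0014,-0.0029],[0,0,0]],[0,[-0.0118,0.0014,-0.0029],[0,0,0]],[0,[-0.0111,0.0012,-0.005],[0,0,0]],[0,[-0.0111,0.0012,-0.005],[0,0,0]],[0,[-0.0101,0.0012,-0.0068],[0,0,0]],[0,[-0.0101,0.0012,-0.0068],[0,0,0]],[0,[-0.0087,0.001,-0.0084],[0,0,0]],[0,[-0.0087,0.001,-0.0084],[0,0,0]],[0,[0,0,0],[0,0,0]]]'
python3 - <<'E'
from h import *
p,d=imaging.camera('side');cv2.imwrite('pics/side2.png',p[:,:,::-1])
E
```

```text
t: 3.28
ee_pos: [0.5292, -0.0073, 0.1912]
tcp_rot: [[0.993, -0.117, -0.003], [-0.117, -0.993, -0.0], [-0.003, 0.0, -1.0]]
force: [-0.5, 0.5, 0.1]
opening: 0.002
```

View pics/side2.png

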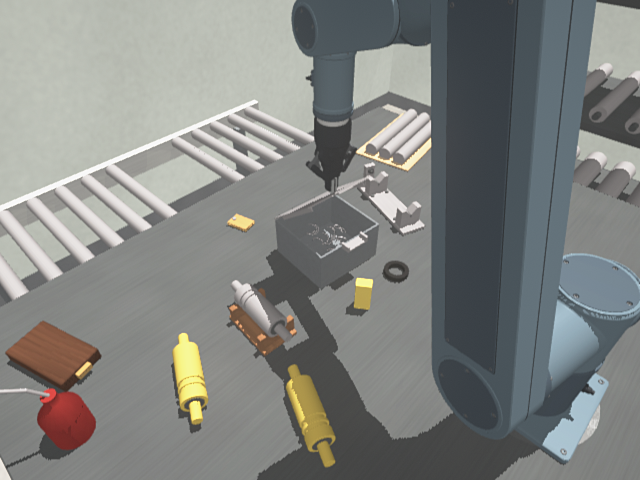

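The flap is leaning forward over the bin under the fingertips (~(335,185)), so I'll carry on down the arc.

```bash
python3 -m inch '[[0,[-0.0072,0.0008,-0.0098],[0,0,0]],[0,[-0.0072,0.0008,-0.0098],[0,0,0]],[0,[-0.0054,0.0006,-0.011],[0,0,0]],[0,[-0.0054,0.0006,-0.011],[0,0,0]],[0,[-0.0034,0.0004,-0.0117],[0,0,0]],[0,[-0.0034,0.0004,-0.0117],[0,0,0]],[0,[-0.0013,0,-0.008],[0,0,0]],[0,[-0.0013,0,-0.006],[0,0,0]],[0,[0,0,-0.004],[0,0,0]],[0,[0,0,-0.003],[0,0,0]],[0,[0,0,0],[0,0,0]]]'
```

```text
t: 4.25
ee_pos: [0.4963, -0.0023, 0.1061]
tcp_rot: [[0.993, -0.115, -0.001], [-0.115, -0.993, 0.0], [-0.001, -0.0, -1.0]]
force: [-0.1, -0.1, 0.6]
opening: -0.003
```

```bash
python3 -m inch '[[0,[0,0,-0.002],[0,0,0]],[0,[0,0,-0.002],[0,0,0]],[0,[0,0,0],[0,0,0]]]';python3 -m inch '[[0,[0,0,-0.002],[0,0,0]],[0,[0,0,-0.002],[0,0,0]],[0,[0,0,0],[0,0,0]]]'
```

```text
t: 4.5
ee_pos: [0.4967, -0.0022, 0.103]
tcp_rot: [[0.993, -0.114, 0.001], [-0.114, -0.993, -0.0], [0.001, 0.0, -1.0]]
force: [-0.7, -0.2, 3.9]
opening: -0.002
t: 4.75
ee_pos: [0.4967, -0.0022, 0.1028]
tcp_rot: [[0.993, -0.114, 0.002], [-0.114, -0.993, -0.001], [0.002, 0.001, -1.0]]
force: [-12.1, 1.1, 37.8]
opening: 0.0
```

```bash
python3 -m inch '[[0,[0,0,0],[0,0,0]],[0,[0,0,0],[0,0,0]],[0,[0,0,0.01],[0,0,0]],[0,[0,0,0.03],[0,0,0]],[0,[0,0,0.03],[0,0,0]],[0.0854,[0,0.03,0.03],[0,0,0]],[0.0854,[0,0.04,0.03],[0,0,0]],[0.0854,[0,0.04,0],[0,0,0.9]],[0.0854,[0,0.04,0],[0,0,1]],[0.0854,[-0.003,0.04,0],[0,0,0]],[0.0854,[-0.003,0.04,0],[0,0,0]],[0.0854,[-0.01,0.03,0],[0,0,0]],[0.0854,[0,0,0],[0,0,0]],[0.0854,[0,0,0],[0,0,0]]]'
python3 - <<'E'
from h import *
for n in('top','wrist'):
    p,d=imaging.camera(n);cv2.imwrite(f'pics/{n}3.png',p[:,:,::-1]);np.save(n+'3.npy',d);np.save(n+'3c.npy',p)
E
```

```text
t: 5.92
ee_pos: [0.4796, 0.2523, 0.2229]
tcp_rot: [[0.997, -0.078, -0.0], [-0.078, -0.997, -0.0], [-0.0, 0.0, -1.0]]
force: [0.2, -0.4, 0.7]
opening: 1.0
```

View pics/top3.png

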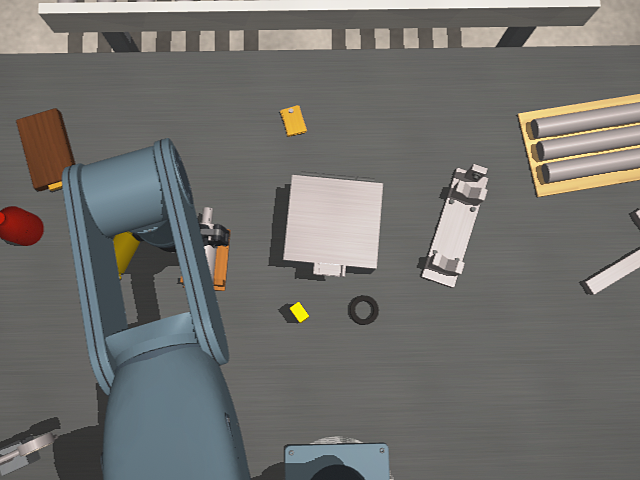

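View pics/wrist3.png

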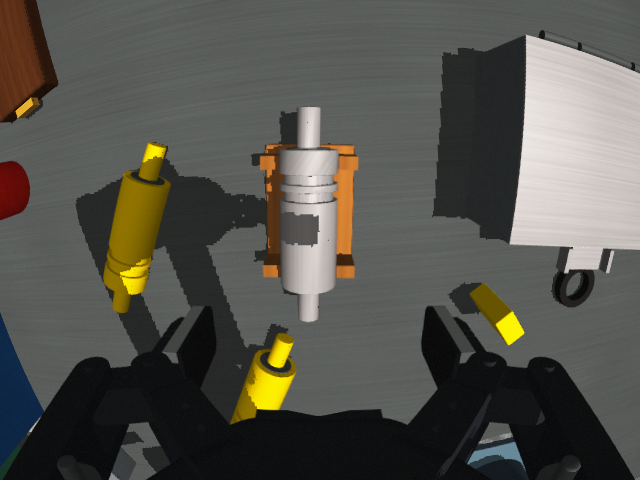

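```bash
cat >> h.py <<'E'
def wray(u,v,s):
    c=imaging.get_calibration('wrist');M=np.array(c['mount']);x=(np.asarray(u,float)-c['cx'])/c['fx'];y=(np.asarray(v,float)-c['cy'])/c['fy'];r=np.hypot(x,y)+1e-12
    D=np.stack([np.sin(r)*x/r,np.sin(r)*y/r,np.cos(r)],-1); R=np.array(s['tcp_rot'])
    return np.array(s['ee_pos'])+R@M[:3,3], D@M[:3,:3].T@R.T
def onz(u,v,z,s):
    o,D=wray(u,v,s); return o+D*((z-o[2])/D[...,2])[...,None]
E
python3 - <<'E'
from h import *
np.set_printoptions(suppress=True,precision=4)
d=np.load('top3.npy');W=cloud('top',d)
P=W[185:255,300:370].reshape(-1,3);A=np.c_[P[:,:2],np.ones(len(P))];k=np.linalg.lstsq(A,P[:,2],rcond=None)[0];print('flap slope rad',k, P[:,2].mean())
s=monitor.state();p=np.load('wrist3c.npy');d=np.load('wrist3.npy')
hsv=cv2.cvtColor(p,cv2.COLOR_RGB2HSV);m=(hsv[...,1]<40)&(hsv[...,2]>120);m[:,:265]=0;m[:,355:]=0;m[:95]=0;m[335:]=0
m=cv2.morphologyEx(m.astype(np.uint8),cv2.MORPH_CLOSE,np.ones((45,3)))
mids=[]
for v in (112,120,130,140,155,165,225,240,250,260,280,295,303,312,318):
    x=np.where(m[v])[0]; 
    if len(x): 
        L,R=onz(np.array([x.min()]),np.array([v]),.053,s)[0],onz(np.array([x.max()]),np.array([v]),.053,s)[0];mids.append((L+R)/2);print(v,x.min(),x.max(),((L+R)/2)[:2],L[1]-R[1])
ys=np.where(m[:,308])[0];print(ys.min(),ys.max(),onz(np.array([309,308]),np.array([ys.min()-.5,ys.max()+.5]),.053,s))
M=np.array(mids);f=np.polyfit(M[:,0],M[:,1],1);print(np.degrees(np.arctan(f[0])),np.polyval(f,.48))
E
```

```text
flap slope rad [-0.5738  0.1522  0.416 ] 0.1078692477350599
112 300 320 [0.5734 0.2491] 0.016465260949736188
120 300 320 [0.5667 0.2497] 0.01648979689283611
130 300 320 [0.5583 0.2504] 0.01652763278643568
140 299 320 [0.5499 0.2515] 0.017403211112018785
155 286 337 [0.5373 0.2509] 0.042526417103818964
165 285 337 [0.5289 0.2521] 0.043536724309671454
225 286 335 [0.477 0.257] 0.0424489657357035
240 286 335 [0.4634 0.2582] 0.04293878295484824
250 286 335 [0.4542 0.259 ] 0.04329797508408503
260 286 335 [0.4449 0.2598] 0.04368466358349907
280 286 334 [0.4256 0.262 ] 0.04363716184898225
295 300 318 [0.4107 0.2642] 0.016613439176782097
303 300 318 [0.4025 0.265 ] 0.016767644055986353
312 300 317 [0.393  0.2663] 0.01601067007620166
318 300 317 [0.3866 0.2669] 0.01613235884142117
107 321 [[0.5781 0.2496 0.053 ]
 [0.3828 0.2678 0.053 ]]
-5.393585300650202 0.25729908618600134
```

```bash
python3 - <<'E'
from h import *
d=np.load('top3.npy');W=cloud('top',d)
P=W[185:255,300:370][d[185:255,300:370]>0];A=np.c_[P[:,:2],np.ones(len(P))];k=np.linalg.lstsq(A,P[:,2],rcond=None)[0];print('flap slope rad',k, P[:,2].mean())
E
python3 -m inch '[[0.0854,[0,0.005,-0.03],[0,0,-0.5]],[0.0854,[0,0,-0.04],[0,0,0]],[0.0854,[0,0,-0.03],[0,0,0]],[0.0854,[0,0,-0.03],[0,0,0]],[0.0854,[0,0,-0.02],[0,0,0]],[0.0854,[0,0,-0.015],[0,0,0]],[0.0854,[0,0,-0.015],[0,0,0]],[0.0854,[0,0,-0.01],[0,0,0]],[0.0854,[0,0,0],[0,0,0]]]'
```

```text
flap slope rad [-0.00133859 -0.00014189  0.10396039] 0.10324275167813755
t: 6.77
ee_pos: [0.4795, 0.2538, 0.031]
tcp_rot: [[0.996, -0.093, -0.004], [-0.093, -0.996, -0.001], [-0.004, 0.002, -1.0]]
force: [0.4, -0.0, -0.1]
opening: 1.004
```

```bash
python3 -m inch '[[0.0854,[0.0005,0.0037,0],[0,0,0.3]],[0.0854,[0,0,0],[0,0,0]],[0.03,[0,0,0],[0,0,0]],[0.03,[0,0,0],[0,0,0]],[0.03,[0,0,0],[0,0,0]],[0.03,[0,0,0],[0,0,0]],[0.03,[0,0,0],[0,0,0]],[0.03,[0,0,0],[0,0,0]],[0.03,[0,0,0],[0,0,0]],[0.03,[0,0,0],[0,0,0]],[0.03,[0,0,0],[0,0,0]],[0.03,[0,0,0],[0,0,0]]]'
```

```text
t: 7.77
ee_pos: [0.4813, 0.2598, 0.0341]
tcp_rot: [[0.996, -0.085, 0.002], [-0.085, -0.996, 0.001], [0.002, -0.001, -1.0]]
force: [-1.3, 1.3, 6.4]
opening: 0.57
```

```bash
python3 -m inch '[[0.03,[0,0,0.008],[0,0,0]],[0.03,[0,0,0.015],[0,0,0]],[0.03,[0,0,0.02],[0,0,0]],[0.03,[0,0,0.03],[0,0,0]],[0.03,[0,0,0.03],[0,0,0]],[0.03,[0,0,0.03],[0,0,0]],[0.03,[0,0,0.03],[0,0,0]],[0.03,[0,0,0.015],[0,0,0]],[0.03,[0,0,0.0],[0,0,0]],[0.03,[0,0,0.0],[0,0,0]]]'
python3 - <<'E'
from h import *
for n in('side','wrist'):
    p,d=imaging.camera(n);cv2.imwrite(f'pics/{n}4.png',p[:,:,::-1]);np.save(n+'4.npy',d);np.save(n+'4c.npy',p)
E
```

```text
t: 8.6
ee_pos: [0.4805, 0.2593, 0.211]
tcp_rot: [[0.996, -0.085, 0.0], [-0.085, -0.996, 0.0], [0.0, -0.0, -1.0]]
force: [-0.3, 0.4, -6.1]
opening: 0.57
```

View pics/side4.png

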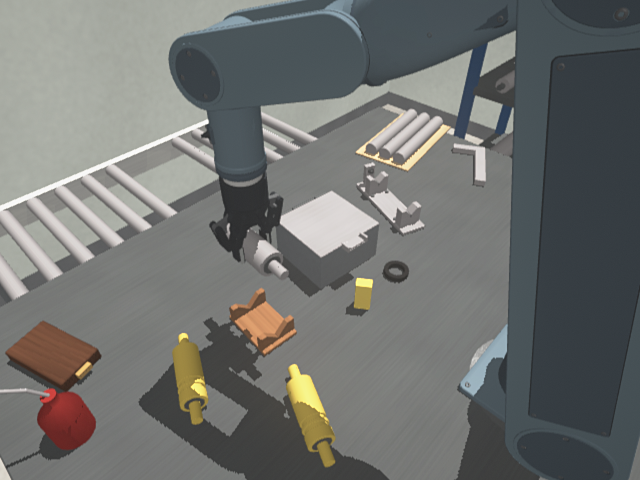

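View pics/wrist4.png

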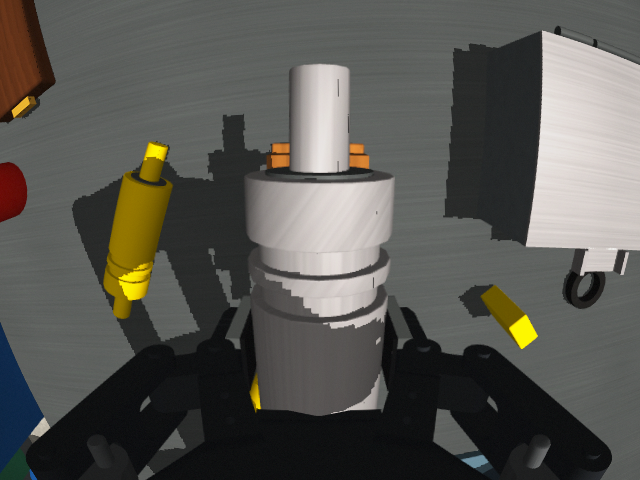

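```bash
cat >> h.py <<'E'
def wcloud(d,s):
    v,u=np.mgrid[0:480,0:640];o,D=wray(u,v,s);c=imaging.get_calibration('wrist')
    M=np.array(c['mount']);R=np.array(s['tcp_rot']);zc=R@M[:3,2]
    return o+D*(d/(D@zc))[...,None]
def rollerfit(n,W,box,x0):
    from scipy.optimize import least_squares
    a,b,c,e=box;P=W[c:e,a:b].reshape(-1,3);P=P[np.isfinite(P).all(1)]
    def f(x):
        A=np.array([np.cos(x[2])*np.cos(x[4]),np.sin(x[2])*np.cos(x[4]),np.sin(x[4])]);t=P-np.array([x[0],x[1],x[3]]);t=t-np.outer(t@A,A)+0
        return np.linalg.norm(t,axis=1)-x0[5]
    # fix along-axis freedom
    g=lambda q:f([x0[0],q[0],q[1],q[2],q[3]])
    r=least_squares(g,[x0[1],x0[2],x0[3],x0[4]],loss='soft_l1',f_scale=.001)
    return r.x,np.median(abs(r.fun))
E
python3 - <<'E'
from h import *
np.set_printoptions(suppress=True,precision=4)
s=monitor.state();d=np.load('wrist4.npy');W=wcloud(d,s)
x,e=rollerfit('wrist',W,(252,388,185,240),[.525,.257,-.085,.23,0,.025]);print('body y,yaw,z,pitch at x=.525',x,e)
x,e=rollerfit('wrist',W,(295,345,80,165),[.56,.255,-.085,.23,0,.01]);print('journal at .56',x,e)
print(W[70:75,310:330].reshape(-1,3).mean(0),W[66:172:6,320])
E
```

```text
body y,yaw,z,pitch at x=.525 [ 0.2546 -0.0885  0.2278  0.0057] 0.0003273075912489237
journal at .56 [ 0.2515 -0.0873  0.2277 -0.0071] 0.00038597442703591084
[0.5725 0.2504 0.2386] [[0.5743 0.2501 0.239 ]
 [0.5728 0.2502 0.2368]
 [0.5708 0.2504 0.2371]
 [0.5688 0.2505 0.2382]
 [0.5669 0.2507 0.2387]
 [0.5652 0.2508 0.2372]
 [0.5634 0.251  0.2371]
 [0.5615 0.2512 0.2381]
 [0.5596 0.2513 0.2375]
 [0.5578 0.2515 0.2386]
 [0.556  0.2516 0.238 ]
 [0.5541 0.2518 0.2377]
 [0.5523 0.2519 0.238 ]
 [0.5505 0.2521 0.2381]
 [0.5486 0.2523 0.237 ]
 [0.5468 0.2524 0.2379]
 [0.5449 0.2526 0.2374]
 [0.5433 0.2527 0.2397]]
```

```bash
python3 -m inch '[[0.03,[0.003,-0.015,0],[0,0,0]],[0.03,[0.003,-0.025,0],[0,0,-1]],[0.03,[0.003,-0.032,0],[0,0,-1]],[0.03,[0.003,-0.032,0],[0,0,-1]],[0.03,[0.003,-0.032,0],[0,0,-1]],[0.03,[0.003,-0.032,0],[0,0,-1]],[0.03,[0.003,-0.032,0],[0,0,-1]],[0.03,[0.003,-0.032,0],[0,0,-1]],[0.03,[0.003,-0.032,0],[0,0,-1]],[0.03,[0.003,-0.032,0],[0,0,-1]],[0.03,[0.003,-0.032,0],[0,0,-1]],[0.03,[0.003,-0.032,0],[0,0,-1]],[0.03,[0.003,-0.032,0],[0,0,-1]],[0.03,[0.003,-0.032,0],[0,0,-1]],[0.03,[0.003,-0.032,0],[0,0,-1]],[0.03,[0.002,-0.032,0],[0,0,-1]],[0.03,[0,-0.02,0],[0,0,-0.8]],[0.03,[0,-0.011,0],[0,0,0]],[0.03,[0,0,0],[0,0,0]],[0.03,[0,0,0],[0,0,0]]]'
python3 - <<'E'
from h import *
for n in('top','side','wrist'):
    p,d=imaging.camera(n);cv2.imwrite(f'pics/{n}5.png',p[:,:,::-1]);np.save(n+'5.npy',d);np.save(n+'5c.npy',p)
E
```

```text
t: 10.37
ee_pos: [0.527, -0.2589, 0.2091]
tcp_rot: [[0.935, -0.354, -0.003], [-0.354, -0.935, 0.003], [-0.004, -0.002, -1.0]]
force: [-0.5, 0.4, -4.5]
opening: 0.563
```

View pics/wrist5.png

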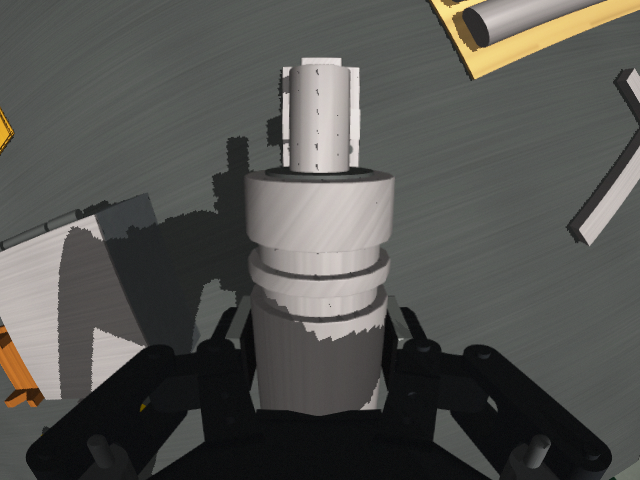

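View pics/side5.png

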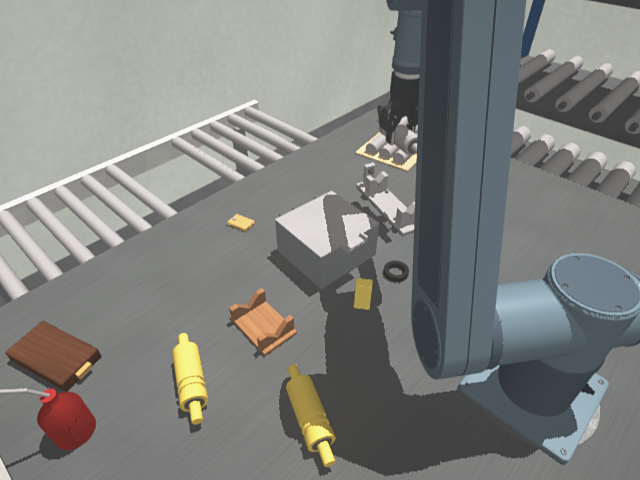

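```bash
python3 -m inch '[[0.03,[0,-0.001,-0.02],[0,0,0]],[0.03,[0,0,-0.03],[0,0,0]],[0.03,[0,0,-0.03],[0,0,0]],[0.03,[0,0,-0.02],[0,0,0]],[0.03,[0,0,-0.015],[0,0,0]],[0.03,[0,0,0],[0,0,0]],[0.03,[0,0,0],[0,0,0]]]'
python3 - <<'E'
from h import *
np.set_printoptions(suppress=True,precision=4)
s=monitor.state();p,d=imaging.camera('wrist');cv2.imwrite('pics/wrist6.png',p[:,:,::-1]);W=wcloud(d,s)
pt,dt=imaging.camera('top');cv2.imwrite('pics/top6.png',pt[:,:,::-1]);np.save('top6.npy',dt)
print(s['ee_pos'])
y=np.radians(-20.8)
x,e=rollerfit('wrist',W,(252,388,185,240),[.57,-.277,y,.108,0,.025]);print('body y,yaw,z,pitch at x=.57',x,e)
E=np.array([W[v,310:330][:,:2].mean(0) for v in range(62,80,2)]);print('end',E[:4],W[62:80:2,320,2])
# side-cam stand block tops
d0=np.load('side0.npy');V=cloud('side',d0)
c=np.array([.5272,-.2607]);a=np.array([np.cos(y),np.sin(y)]);n=np.array([-a[1],a[0]])
for nm,D,V in(('side',d0,V),('top',np.load('top0.npy'),cloud('top',np.load('top0.npy')))):
    P=V[D>0];q=np.c_[(P[:,:2]-c)@a,(P[:,:2]-c)@n];k=(P[:,2]>.055)&(P[:,2]<.064)&(abs(q[:,1])<.04)
    for g in(-.08,.08):
        kk=k&(abs(q[:,0]-g)<.02);print(nm,g,kk.sum(),np.percentile(q[kk],[2,98],axis=0).round(4).tolist(),np.mean(P[kk][:,2]))
    for g in(-.08,.08):
        kk=(abs(q[:,0]-g)<.011)&(abs(q[:,1])<.016)&(P[:,2]>.03);h=P[kk][:,2];A=abs(q[kk][:,1])
        # vee: z=.042+|q-q0|
        b=min(np.arange(-.008,.008,.0005),key=lambda o:np.median(abs(h-np.median(h-abs(q[kk][:,1]-o))-abs(q[kk][:,1]-o))) if kk.sum()>5 else 0);print('vee centre',g,kk.sum(),b)
E
```

```text
t: 11.1
ee_pos: [0.5276, -0.2592, 0.0956]
tcp_rot: [[0.936, -0.352, -0.001], [-0.352, -0.936, 0.001], [-0.002, -0.001, -1.0]]
force: [-0.0, 0.2, -5.2]
opening: 0.568
[ 0.5276 -0.2592  0.0956]
body y,yaw,z,pitch at x=.57 [-0.2755 -0.3662  0.1147  0.0054] 0.00033446028381131643
end [[ 0.6296 -0.2984]
 [ 0.6215 -0.2953]
 [ 0.6169 -0.2934]
 [ 0.6155 -0.2927]] [0.0619 0.1244 0.1249 0.1251 0.1238 0.1247 0.1252 0.1244 0.1247]
side -0.08 101 [[-0.0915, -0.0276], [-0.0666, 0.0328]] 0.05943632933611682
side 0.08 86 [[0.0675, -0.0273], [0.0942, 0.0327]] 0.05947768479826873
vee centre -0.08 116 0.0015000000000000083
vee centre 0.08 91 0.0020000000000000087
top -0.08 214 [[-0.0917, -0.0308], [-0.068, 0.0282]] 0.0594345473645958
top 0.08 201 [[0.0674, -0.03], [0.0913, 0.029]] 0.05962455556275304
vee centre -0.08 167 -0.0014999999999999944
vee centre 0.08 166 -0.000999999999999994
```

View pics/wrist6.png

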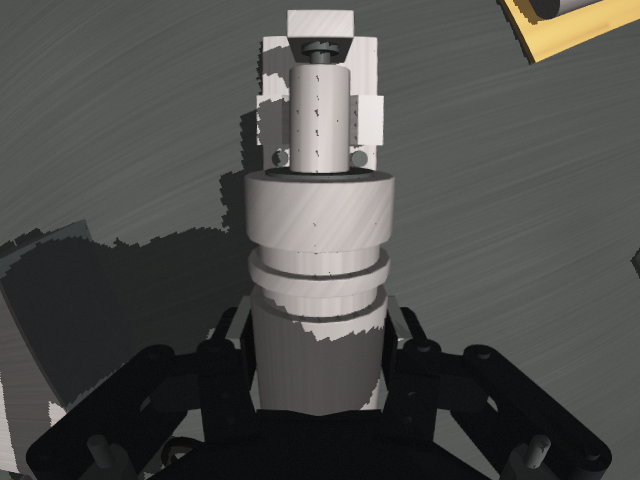

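View pics/top6.png

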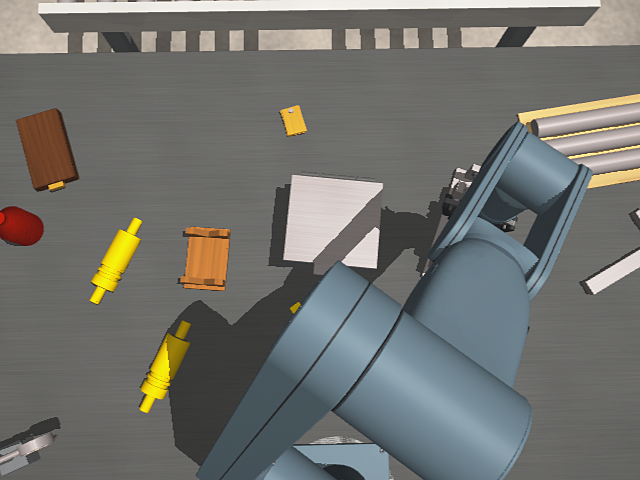

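```bash
python3 -m inch '[[0.03,[0,-0.001,-0.008],[0,0,0]],[0.03,[0,0,-0.01],[0,0,0]],[0.03,[0,0,-0.01],[0,0,0]],[0.03,[0,0,-0.008],[0,0,0]],[0.03,[0,0,-0.004],[0,0,0]],[0.03,[0,0,-0.001],[0,0,0]],[0.03,[0,0,0],[0,0,0]],[0.03,[0,0,0],[0,0,0]],[0.03,[0,0,0],[0,0,0]],[0.03,[0,0,0],[0,0,0]]]'
python3 - <<'E'
from h import *
np.set_printoptions(suppress=True,precision=4)
s=monitor.state();p,d=imaging.camera('wrist');cv2.imwrite('pics/wrist7.png',p[:,:,::-1]);W=wcloud(d,s)
pt,dt=imaging.camera('top');ps,ds=imaging.camera('side');cv2.imwrite('pics/side7.png',ps[:,:,::-1])
print(s['ee_pos'],s['force'],s['joint_velocities'])
y=np.radians(-20.8)
x,e=rollerfit('wrist',W,(252,388,185,240),[.57,-.277,y,.07,0,.025]);print('body y,yaw,z,pitch at x=.57',x,e)
print('end',np.array([W[v,312:328].mean(0) for v in range(62,80,2)])[:5])
V=cloud('top',dt);k=(dt>0)&(V[...,0]>.40)&(V[...,0]<.68)&(abs(V[...,1]+.26)<.1)&(V[...,2]>.05)&(V[...,2]<.09);print(k.sum())
P=V[185:205,295:370][dt[185:205,295:370]>0];print('flap z far',P[:,2].mean()); P=V[240:255,340:350][dt[240:255,340:350]>0];print('near',P[:,2].mean())
E
```

```text
t: 12.03
ee_pos: [0.5282, -0.2619, 0.0555]
tcp_rot: [[0.936, -0.353, 0.001], [-0.353, -0.936, -0.001], [0.001, 0.0, -1.0]]
force: [-0.3, 0.1, -4.8]
opening: 0.566
[ 0.5282 -0.2619  0.0555] [-0.2738  0.0677 -4.7503] [-0.0412  0.0563  0.0948  0.0542  0.0109 -0.0257]
body y,yaw,z,pitch at x=.57 [-0.2781 -0.3615  0.0746  0.0099] 0.0003359904115782658
end [[ 0.6321 -0.302   0.0102]
 [ 0.6213 -0.2977  0.0656]
 [ 0.6162 -0.2956  0.0917]
 [ 0.6168 -0.296   0.0844]
 [ 0.6162 -0.2957  0.0847]]
203
flap z far 0.103159827615192
near 0.32044944786805807
```

View pics/wrist7.png

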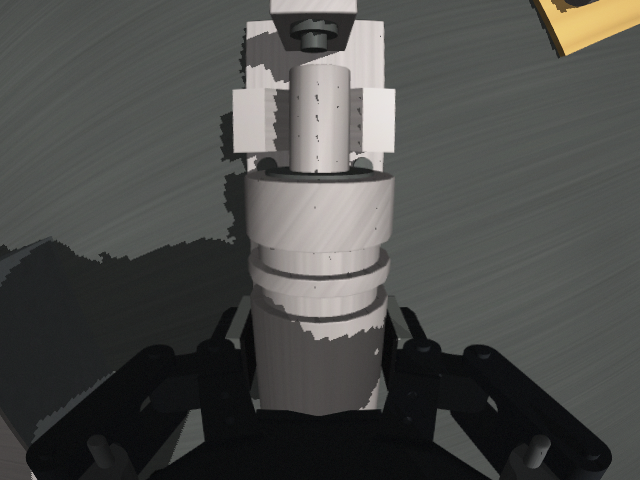

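View pics/side7.png

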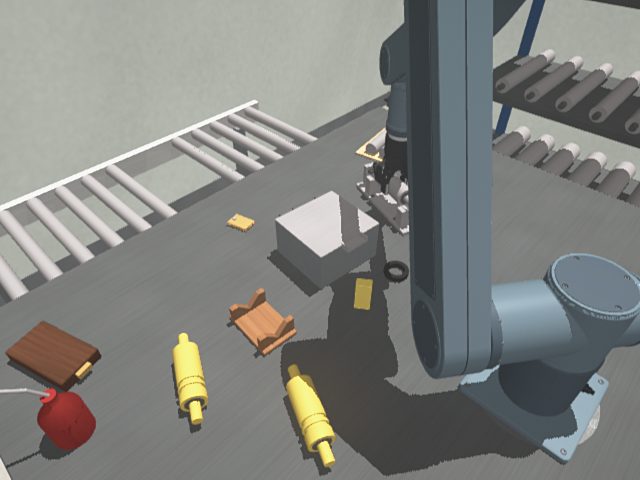

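```bash
python3 - <<'E'
from h import *
np.set_printoptions(suppress=True,precision=4)
s=monitor.state();y=np.radians(-20.8);a=np.array([np.cos(y),np.sin(y)]);n=np.array([-a[1],a[0]])
c=onz(np.array([233,395,233,395.]),np.array([89,88,153,152.]),.06,s);q=np.c_[(c[:,:2]-s['ee_pos'][:2])@a,(c[:,:2]-s['ee_pos'][:2])@n];print(q,q.mean(0))
e=onz(np.array([320.]),np.array([66.]),.0825,s);print((e[0,:2]-s['ee_pos'][:2])@a)
E
python3 -m inch '[[0.03,[0,0.001,-0.0005],[0,0,0]],[0.03,[0,0.0005,0],[0,0,0]],[0.03,[0,0,0],[0,0,0]],[0.03,[0,0,0],[0,0,0]],[0.03,[0,0,0],[0,0,0]],[0.03,[0,0,0],[0,0,0]],[0.03,[0,0,0],[0,0,0]],[0.03,[0,0,0],[0,0,0]]]'
```

```text
[[ 0.0922  0.0316]
 [ 0.0925 -0.0284]
 [ 0.0679  0.032 ]
 [ 0.0683 -0.0288]] [0.0802 0.0016]
0.09589267814630126
t: 12.85
ee_pos: [0.5278, -0.2602, 0.0545]
tcp_rot: [[0.936, -0.353, 0.0], [-0.353, -0.936, -0.0], [0.0, 0.0, -1.0]]
force: [-0.7, 0.5, -5.7]
opening: 0.568
```

```bash
python3 -m inch '[[0.03,[0,0,0],[0,0,0]],[0.03,[0,0,0],[0,0,0]],[0.03,[0,0,0],[0,0,0]],[0.03,[0,0,0],[0,0,0]],[0.03,[0,0,0],[0,0,0]],[0.03,[0,0,0],[0,0,0]]]'
python3 - <<'E'
from h import *
print(ticket.job_done()); s=monitor.state();print(s['t'],s['ee_pos'],s['opening'])
E
```

```text
t: 13.35
ee_pos: [0.5278, -0.2602, 0.0545]
tcp_rot: [[0.936, -0.353, 0.0], [-0.353, -0.936, 0.0], [0.0, -0.0, -1.0]]
force: [0.2, -0.0, -5.1]
opening: 0.565
the job is handed in; nothing more can be done
None
the job is handed in; nothing more can be done
```

The job is handed in. The flap is shut, and the gripper is holding the roller still above the V-blocks, with the grooved end towards the stop.

- **Flap:** I pushed it down with closed fingertips until it stopped hard at about 38 N. The depth picture then showed it level, with a slope of about 0.001 rad. My last depth check read the far part at the right height. The near part was hidden by the arm and gave no usable reading.
- **Carry:** I gripped the roller at its plain middle and took it over the bin with its axis about 0.23 m up. I saw no sign of a bump.
- **Hold:** By my estimates the roller is within about 1 mm of the seat along and across the vees. It is 15–17 mm above the seat, within about 0.01 rad of level and of the vees. These figures come from the last pictures plus a final shift of about 1.5 mm, after which I took no new picture.
- **Disagreement:** The cameras disagreed by 2–3 mm on the stand's position across the vees. I went with the wrist view, which sees the roller and V-block together.
- **Bystanders:** The gland, shim pack and gauge block looked undisturbed in the last side view, though I did not re-measure them.

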